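Pin the stem clamp to the load-cell fork

ROBOT

A 7-joint arm with a two-finger parallel gripper is mounted at the origin on the work surface. World frame = base frame: x ahead of the robot, y to its left, z up, the work surface at z = 0. Lengths are in m, angles in rad, forces in N, time in s.
With the tool pointing down it reaches from about 0.4 to 0.85 m from the base axis. Payload 10.4 kg.
Tool frame: the origin (TCP) lies between the finger pads; the fingertips stand 8 mm ahead of it and the grasp point (between the pads) lies 11 mm behind it; z points along the fingers, x is the direction in which the jaws open and shut, and the axes are right-handed (so a half turn about z gives the same grasp; the last joint's range is limited). The gripper opens to 87 mm and grips with 3 to 60 N. Pads are 19 mm wide; open, the fingers measure 117 mm over their backs; the gripper's body (75 mm by 190 mm) begins 51 mm behind the grasp point.
Start: joints at [-1.302, 0.332, -0.065, 1.46, 0.022, 1.35, -0.088], TCP at [0.18, 0.599, 0.231] pointing down, gripper open.
Joint ranges: [-2.6, 2.6], [-0.5, 2.12], [-1.47, 1.34], [0.16, 2.42], [-1.27, 4.41], [0.06, 2.06], [-2.6, 2.6]. Speed limits (rad/s): [2.22, 2.22, 2.79, 2.79, 3.14, 3.14, 3.14].

INTERFACE

Orientations are given as a unit quaternion [x, y, z, w].
In Python, from bench import r, viewer gives the robot as it stands.
- The arm moves only by the tool apply_moves, never from a script. Its argument "increments" is a list of rows, each an object with "grip": the closure in counts, from 0 (fully open) to 255 (shut); "xyz": the shift along the tool's x, y, z in mm, a list of three; "rotation": the turn, a rotation vector about the tool's x, y, z in degrees, a list of three. A call has 1 to 5 rows; each row is the pose to reach, as a shift and turn from the pose measured when the call began, along the tool's axes at that moment; what a row does not reach only later rows make up. A row lasts 1/8 s, in which the tool goes at most 62.5 mm and 10.7 degrees, less where a joint would pass 70% of its speed; a pose out of reach is approached as far as the arm can. A call with a gripper value outside its range is refused whole. The fingers move at their own pace and stop on an object; "squeeze" is the grip in N (left out, the last holds). Time passes only in rows, so rows that repeat a pose let the fingers close. It gives the time, the measured TCP pose, the force and the opening at its end, in the units of the state.
- r.read_state(): the state, without advancing time (a new reading comes with each control period).
- viewer.camera(name): name is "scene" or "side" or "wrist"; returns a dict with "img" (420x560x3 uint8, blue, green, red), "range_z" (420x560 float32, m along the optical axis (not along the pixel's ray), 0 where there is no reading), "vertical_fov" (degrees; the focal length in pixels is half the picture's height over the tangent of half this angle, whatever the lens; pixels are square), "cx", "cy" (the principal point, pixels), "rvec" (rotation vector, rad) and "tvec" (3), from world to camera coordinates, as OpenCV has them. Camera axes: x right, y down, z forward; pixel columns grow to the right and rows downward; lengths in m; the calibration is good to about 2 mm. The wrist camera is an equidistant fisheye: a pixel r from the principal point sees the ray r / f radians off the axis. A picture is of the moment at which its call begins.
- r.close_job(): hands the job in, once; it reports no verdict.
The state is a dict: "time": time; "joint_positions": joint angles; "joint_vel": joint speeds; "joint_torque": joint torques, N m; "ee_pos": TCP position; "eef_rot": TCP orientation; "ft_force": force on the tool from outside, world axes, zero at the start; "torque": the same for the moment, N m; "width": finger opening in m.
Only numpy, scipy, OpenCV 4.12 (cv2) and the standard library are available. Lean on these libraries where they do the work, as an engineer would, in place of code of your own. Each camera call takes 0.05 s, during which the arm holds its last target.

TASK

Couple the stem clamp of the pull tester to its load cell: slide the clamp carriage up until its brass eye tab lies between the two ears of the steel fork, then pass the red-knobbed coupling pin down through the upper ear, the eye and the lower ear until its collar sits flush on the upper ear, and let go. Find the hole by feel and work gently, never ramming pin or carriage, because the load cell behind the fork is delicate. Leave the black-knobbed spare pin, the seedling and the bottles as they stand.

Things in the scene. Friction and masses are not known exactly. Their poses are not given: they have to be found in the camera images.
- tester: Stem-strength pull tester fixed on the bench: aluminium bed 110 x 510 x 30 mm along its own y, which is the pull line. Origin on the bench below that line, z up. The bed runs from 310 mm (-y end, fixed stem clamp 90 mm high) to 200 mm (+y end, bracket with load cell, 115 mm high). Keep any contact force on its fork under 60 N (so press at 10 mm/s or less) and the pin's on the tab under 35 N.
- fork: Steel fork (clevis) on the load cell, open towards the tester's -y. Two level ears 36 mm wide, from 16 mm before to 49 mm behind the bore. Upper ear 14 mm thick (78 to 92 mm above the bench), gap 16 mm, lower ear 12 mm thick (50 to 62 mm). Both have a 13 mm bore on one vertical axis. Origin on the bench on that axis; axes as the tester's.
- fork_bore (a point): Centre of the upper ear's bore at its top face, 92 mm above the bench. z up along the bore; y is the way the carriage slides towards the fork. If solid tab lies below, the pin set in this bore stands there by itself, its collar 33 mm above the ear, and drops when the eye comes under it; the carriage is then caught by the pin and resists further motion.
- carriage (a joint): Travel of the blue clamp carriage along the tester's +y towards the fork, in m: 0 fully back, 0.0955 at the forward stop. About 5 N of friction; stays where it is left. The eye lies under the bore somewhere between 0.066 and 0.084. At the forward stop the eye is always past the bore by 11 to 30 mm and solid tab lies below the bore.
- carriage_knob (a point): Centre of the top of the carriage's black push knob: an upright cylinder 20 mm across, 84 to 122 mm above the bench, on a flange 28 mm across. The carriage's other tops are 80 to 88 mm high. At travel 0 the knob is 190 mm behind (-y of) the bore. Axes as the tester's.
- nose: Nose plate on the carriage's front, 40 x 6 x 32 mm, carrying the brass eye tab; origin 62 mm ahead (+y) of the knob's axis, 63 mm high. The tab is 28 mm wide, 63 to 77 mm high, with a vertical 13 mm eye; it reaches 18 mm beyond the eye's centre and 40 mm behind it. It is screwed in differently each time: the eye's centre is 106 to 124 mm ahead of the knob's axis, not measured.
- pin: Coupling pin to use: light aluminium shank 12 mm across, 48 mm long, its foot chamfered at 45 degrees to 9.5 mm; then a collar 24 mm across, 4 mm thick; then a red knob 20 mm across, 26 mm tall. 78 mm overall, 28 to 44 g. Origin at the centre of the foot's end, z towards the knob. Starts upright in one of the rack's two holes, foot 8 mm above the bench, collar clear of the block.
- pin_seat (a point): Centre of the underside of the pin's collar, 48 mm above the foot's end. Fully home it lies on the fork's upper ear, at point fork_bore. Axes as the pin's.
- spare_pin: Spare pin of the same lengths with a thinner 10 mm shank and a black knob, upright in the other rack hole. Leave it there. Origin at the centre of its foot's end.
- rack: Grey block 50 x 120 x 34 mm fixed on the bench, with two 13 mm holes 26 mm deep, 35 mm to either side of its centre along its y. Origin at the centre of its underside.
- seedling: Potted seedling, brown pot 98 mm across and 82 mm high, foliage up to 200 mm. Origin at the centre of its underside. Leave it alone.
- white_bottle: White jar 48 mm across, 105 mm tall. Origin at the centre of its underside. Leave it alone.
- amber_bottle: Amber bottle 66 mm across, 150 mm tall, blue cap. Origin at the centre of its underside. Leave it alone.
There are look-alikes about, which are no part of the job. What is shaped like the pin but green or purple is not meant.

How it is judged:
By the outcome, as a careful person would: the job done as asked, in the order asked, and still so for the second after the job is handed in, with the robot touching nothing.
It also fails if it takes over 67 s, if anything falls off the work surface, if the arm or the gripper's body presses on something with over 40 N, if the wrist force passes 120 N, or if a joint passes its speed limit or range.

## Working session

There is one attempt and no reset: what is moved stays moved. The work goes in short steps, Python scripts to look and compute and a tool call to move; the robot and the scene stay as the last step left them, time stands still between calls to the robot, and variables do not carry over. Pictures are saved under pics/ and viewed, and the job is handed in when it is done.

Besides the shell and the picture viewer there is one more tool, called after ">>>" as a command line: name --argument value ..., lists and objects as JSON in quotes. apply_moves: Moves the arm, as the interface text tells. Its arguments: {"type":"object","properties":{"increments":{"type":"array","items":{"type":"object","properties":{"grip":{"type":"number"},"xyz":{"type":"array","items":{"type":"number"}},"rotation":{"type":"array","items":{"type":"number"}}}}},"squeeze":{"type":"number"}},"required":["increments"]}

```bash
ls; mkdir -p pics; cat > h.py <<'E'
import numpy as np, cv2
from scipy.spatial.transform import Rotation as R
from bench import r, viewer
def cam(n):
    c=viewer.camera(n); np.savez('%s.npz'%n,**{k:np.asarray(v) for k,v in c.items()}); return c
def load(n):
    d=np.load('%s.npz'%n); return {k:d[k] for k in d.files}
def foc(c): return 210/np.tan(np.radians(float(c['vertical_fov']))/2)
def pts(c,us,vs,z=None):
    us=np.asarray(us,float);vs=np.asarray(vs,float)
    if z is None: z=c['range_z'][vs.astype(int),us.astype(int)]
    f=foc(c); P=np.stack([(us-c['cx'])/f*z,(vs-c['cy'])/f*z,z],-1)
    Rm=R.from_rotvec(np.ravel(c['rvec'])).as_matrix()
    return (P-np.ravel(c['tvec']))@Rm
def ray(c,u,v,h):
    Rm=R.from_rotvec(np.ravel(c['rvec'])).as_matrix(); o=-Rm.T@np.ravel(c['tvec'])
    f=foc(c); d=Rm.T@np.array([(u-c['cx'])/f,(v-c['cy'])/f,1]); return o+d*(h-o[2])/d[2]
E
python3 - <<'E'
from h import *
for n in ['scene','side','wrist']:
    c=cam(n); cv2.imwrite(f'pics/{n}0.png',c['img']); print(n,c['vertical_fov'],c['cx'],c['cy'],c['rvec'],c['tvec'])
print(r.read_state())
E
```

```text
pics
scene 45.974017573990835 279.0706794108504 208.11134769008987 [ 0.59950215  2.49508819 -1.34769883] [ 0.43375134 -0.02359614  1.52151656]
side 48.61493350149881 270.36317281272767 204.1786933057769 [ 2.29078631 -0.93216382  0.33081149] [-0.38187893  0.33915304  1.30347291]
wrist 65.70646984690485 279.2080997755817 210.42423697636704 [-2.32001543 -1.72613301 -0.25579254] [-0.6242895  -0.03529122  0.39224552]
{'time': 0.15, 'joint_positions': array([-1.30162725,  0.33269895, -0.06470075,  1.46071069,  0.02163958,
        1.3498959 , -0.08848401]), 'joint_vel': array([-0.00010347, -0.00334188, -0.00040048, -0.00182979, -0.00174667,
        0.00050537, -0.00077258]), 'joint_torque': array([ 2.07779914e-03, -6.23634768e+01,  2.53130490e-02, -3.90137351e+01,
       -6.13160455e-02,  3.73824534e-02,  7.79279003e-05]), 'ee_pos': array([0.17971416, 0.59832758, 0.22997205]), 'eef_rot': array([ 8.02373634e-01,  5.96821827e-01, -3.82395242e-04,  3.34864185e-04]), 'ft_force': array([-0.44238232, -0.5378948 ,  0.16707322]), 'torque': array([-0.00304841,  0.03396697,  0.04999859]), 'width': 0.08711553515763855}
```

View pics/scene0.png

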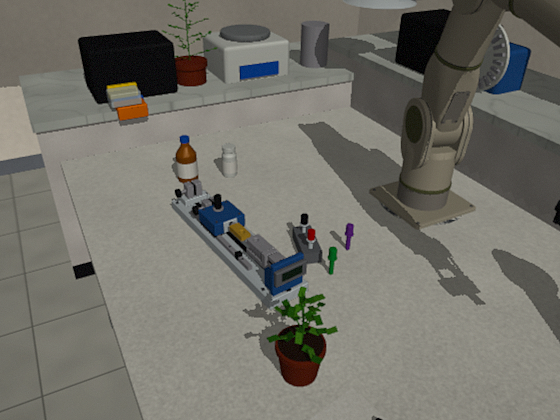

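View pics/side0.png

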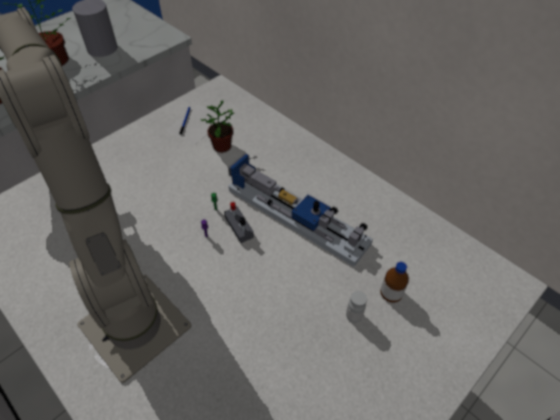

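View pics/wrist0.png

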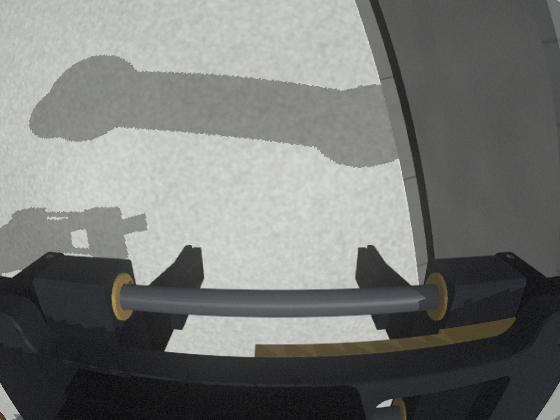

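The scene view shows the tester running from (190,190) to (285,280), with the carriage knob at (218,202). In the rack are the black-knobbed pin (304,220) and the red-knobbed pin (311,235). Green (332,258) and purple (349,235) are the look-alikes.

```bash
python3 - <<'E'
from h import *
c=load('scene'); i=c['img'][170:310,160:360]; cv2.imwrite('pics/sc1.png',cv2.resize(i,None,fx=4,fy=4,interpolation=cv2.INTER_CUBIC))
c=load('side'); i=c['img'][145:265,190:380]; cv2.imwrite('pics/sd1.png',cv2.resize(i,None,fx=4,fy=4,interpolation=cv2.INTER_CUBIC))
E
```

```text
(no output)
```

View pics/sc1.png

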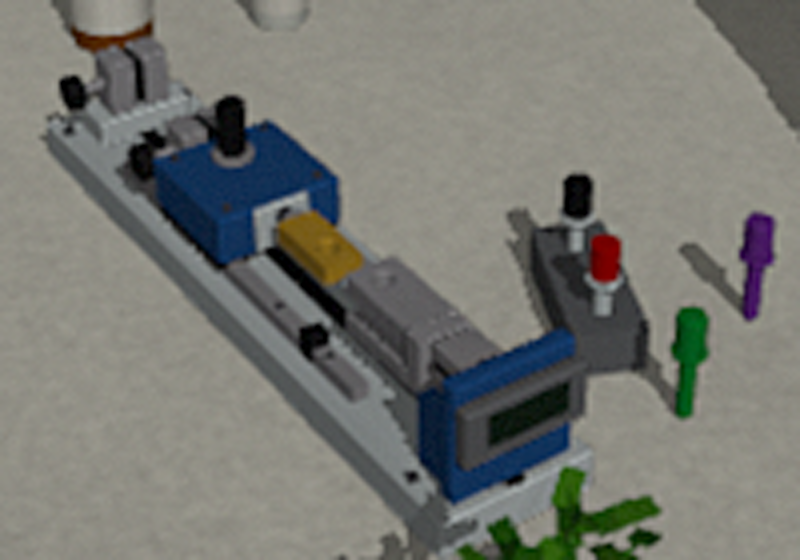

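View pics/sd1.png

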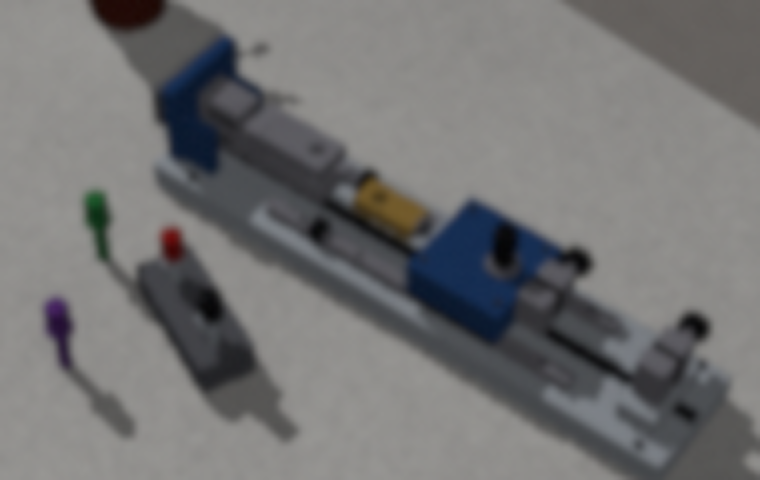

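```bash
python3 - <<'E'
from h import *
s=load('scene'); d=load('side')
S=lambda u,v:(u/4+160-.4,v/4+170-.4); D=lambda u,v:(u/4+190-.4,v/4+145-.4)
print('knob',ray(s,*S(229,101),.122),ray(d,*D(505,228),.122))
print('red',ray(s,*S(605,240),.086),ray(d,*D(172,235),.086))
print('black',ray(s,*S(578,180),.086),ray(d,*D(208,292),.086))
print('bore',ray(d,*D(317,150),.092),ray(s,*S(400,268),.092))
print('eye',ray(d,*D(379,198),.077),ray(s,*S(328,243),.077))
print('screen-topedge', [pts(d,*D(u,v)) for u,v in [(228,42),(165,95)]])
# bed corners z=.03
for n,c,f,l in [('scene',s,S,[(47,135),(420,545)]),('side',d,D,[(158,172),(665,462),(728,378)])]:
  for p in l: print(n,ray(c,*f(*p),.03))
# clouds
for n,c in [('s',s),('d',d)]:
  v,u=np.mgrid[0:420,0:560]; P=pts(c,u.ravel(),v.ravel()).reshape(420,560,3)
  hsv=cv2.cvtColor(c['img'],cv2.COLOR_BGR2HSV)
  m=(hsv[...,0]>100)&(hsv[...,0]<130)&(hsv[...,1]>120)&(P[...,2]>.07)&(P[...,2]<.1)&(P[...,0]>.2)
  q=P[m]; print(n,'blue',len(q),q.mean(0),cv2.minAreaRect((q[:,:2]*1000).astype(np.float32)))
  m=(P[...,2]>.02)&(P[...,2]<.045)&(P[...,0]>.3)&(P[...,0]<1)
  np.save(n+'P.npy',P)
  m=((hsv[...,0]<8)|(hsv[...,0]>172))&(hsv[...,1]>140)&(P[...,2]>.05)&(P[...,2]<.09)
  q=P[m];print('redpts',len(q),q.mean(0) if len(q) else 0)
E
```

```text
knob [ 0.61585501 -0.11424868  0.122     ] [ 0.61728375 -0.11449629  0.122     ]
red [0.44704105 0.08665841 0.086     ] [0.44782705 0.0842805  0.086     ]
black [0.42848319 0.02089543 0.086     ] [0.42974611 0.02135547 0.086     ]
bore [0.58977586 0.06551364 0.092     ] [0.57779113 0.06421716 0.092     ]
eye [0.59841128 0.00215803 0.077     ] [0.59799933 0.00209105 0.077     ]
screen-topedge [array([0.60802507, 0.19252913, 0.11458717]), array([0.53504211, 0.19099002, 0.10402622])]
scene [ 0.69948872 -0.26977838  0.03      ]
scene [0.64252077 0.22355435 0.03      ]
side [0.51406427 0.1840446  0.03      ]
side [ 0.59421107 -0.30655632  0.03      ]
side [ 0.68996839 -0.2915763   0.03      ]
s blue 725 [ 0.61555176 -0.11360547  0.07802303] ((540.8502197265625, -510.27301025390625), (332.2857971191406, 1692.549072265625), 3.7327499389648438)
redpts 866 [ 0.56537505 -0.00265008  0.07377851]
d blue 592 [ 0.59365702 -0.05923824  0.07991467] ((592.0484619140625, 24.206741333007812), (90.89828491210938, 343.2205505371094), 7.713380813598633)
redpts 218 [0.56418873 0.58627117 0.07263537]
```

```bash
cat >> h.py <<'E'
def pose():
    s=r.read_state(); return np.array(s['ee_pos']),R.from_quat(s['eef_rot'])
def fray(c,u,v,h):
    # wrist fisheye ray to height h
    f=foc(c); du,dv=u-c['cx'],v-c['cy']; rr=np.hypot(du,dv); th=rr/f
    d=np.array([np.sin(th)*du/max(rr,1e-9),np.sin(th)*dv/max(rr,1e-9),np.cos(th)])
    Rm=R.from_rotvec(np.ravel(c['rvec'])).as_matrix(); o=-Rm.T@np.ravel(c['tvec']); d=Rm.T@d
    return o+d*(h-o[2])/d[2]
def foc_w(c): return foc(c)
def fproj(c,P):
    Rm=R.from_rotvec(np.ravel(c['rvec'])).as_matrix(); q=Rm@np.asarray(P,float)+np.ravel(c['tvec'])
    th=np.arctan2(np.hypot(q[0],q[1]),q[2]); n=np.hypot(q[0],q[1]); return float(c['cx']+foc(c)*th*q[0]/n),float(c['cy']+foc(c)*th*q[1]/n)
def togo(P,yaw):
    """shift (mm) and rotvec (deg) in current tool axes to reach tool-down pose with tool x at yaw deg"""
    p,q=pose(); y=np.radians(yaw); x=np.array([np.cos(y),np.sin(y),0]); z=np.array([0,0,-1.]); T=R.from_matrix(np.stack([x,np.cross(z,x),z],1))
    return np.round(q.inv().apply(np.asarray(P)-p)*1000,1),np.round(np.degrees((q.inv()*T).as_rotvec()),2)
E
python3 - <<'E'
from h import *
w=load('wrist'); p,q=pose(); Rm=R.from_rotvec(np.ravel(w['rvec'])).as_matrix(); o=-Rm.T@np.ravel(w['tvec'])
print('cam in tool mm',q.inv().apply(o-p)*1000,'axes z',q.inv().apply(Rm[2]),'x',q.inv().apply(Rm[0]),'f',foc(w))
print(togo([.60,-.06,.27],98.7))
s=load('scene');S=lambda u,v:(u/4+160-.4,v/4+170-.4)
print('green',ray(s,*S(690,318),.078),'purple',ray(s,*S(762,220),.078))
d=load('side'); print('seedling',pts(d,220,130),'amber',pts(d,401,268),pts(s,185,140))
E
```

```text
cam in tool mm [ 4.56598919e-02 -8.08785117e+01 -1.54425613e+02] axes z [-6.38218871e-04  2.92093468e-01  9.56389564e-01] x [ 9.99999777e-01 -3.30524751e-06  6.68330347e-04] f 325.19226210127806
(array([-509.7,  591.9,  -39.5]), array([-1.000e-02,  6.000e-02, -2.541e+01]))
green [0.43624348 0.16865374 0.078     ] purple [0.3391353  0.10257998 0.078     ]
seedling [0.63173945 0.36105481 0.10700581] amber [ 0.58733653 -0.44541832  0.15132971] [ 0.59670291 -0.4241182   0.14361596]
```

>>> apply_moves --increments '[{"grip": 0, "xyz": [-470, 600, -40], "rotation": [0, 0, -25.4]}, {"grip": 0, "xyz": [-470, 600, -40], "rotation": [0, 0, -25.4]}, {"grip": 0, "xyz": [-470, 600, -40], "rotation": [0, 0, -25.4]}, {"grip": 0, "xyz": [-470, 600, -40], "rotation": [0, 0, -25.4]}, {"grip": 0, "xyz": [-470, 600, -40], "rotation": [0, 0, -25.4]}]'

```text
time: 0.78
ee_pos: [0.3598, 0.3428, 0.2469]
eef_rot: [0.652, 0.759, -0.0, 0.0]
ft_force: [1.0, 0.6, 0.2]
width: 0.087
```

```bash
python3 - <<'E'
from h import *
print(pose()[0],togo([.60,-.02,.27],98.7))
E
```

```text
[0.35978736 0.34278258 0.24689794] (array([-394.9,  182.7,  -22.8]), array([-0.02,  0.05, -0.02]))
```

>>> apply_moves --increments '[{"xyz": [-395, 183, -23]}, {"xyz": [-395, 183, -23]}, {"xyz": [-395, 183, -23]}, {"xyz": [-395, 183, -23]}, {"xyz": [-395, 183, -23]}]'

```text
$.increments[0]: bad value
```

>>> apply_moves --increments '[{"xyz": [-80, 37, 0]}, {"xyz": [-80, 37, 0]}, {"xyz": [-80, 37, 0]}]'

```text
$.increments[0]: bad value
```

```bash
python3 - <<'E'
from h import *
print(pose()[0],r.read_state()['joint_vel'].round(3)); c=cam('wrist')
cv2.imwrite('pics/w1.png',cv2.resize(c['img'],(800,600)))
E
```

```text
[0.35978736 0.34278258 0.24689794] [ 0.535 -0.256  0.43   0.216 -0.011  0.038  0.959]
```

View pics/w1.png

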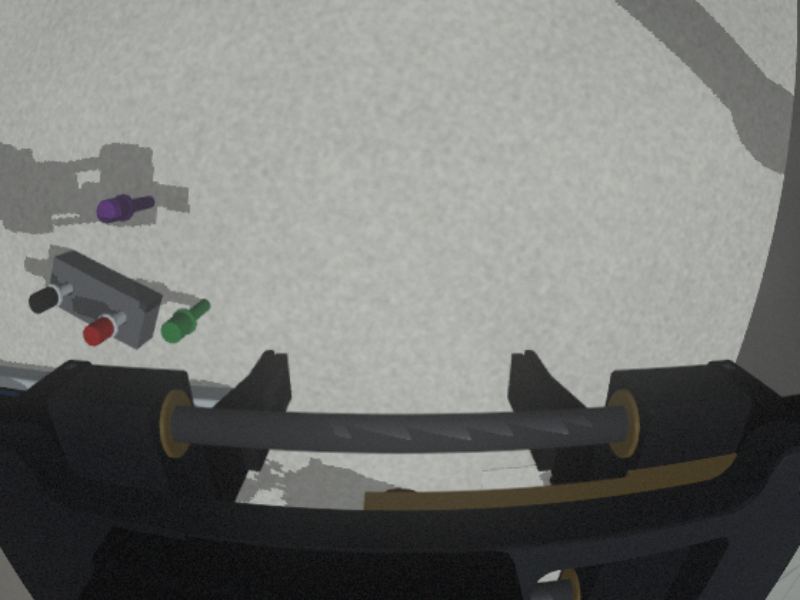

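```bash
python3 - <<'E'
from h import *
print(togo([.69,-.02,.27],98.7))
E
```

```text
(array([-397.8,  271. ,  -20.7]), array([ 0.09,  0.19, -0.57]))
```

>>> apply_moves --increments '[{"grip": 0, "rotation": [0, 0, -0.6], "xyz": [-398, 271, -21]}, {"grip": 0, "rotation": [0, 0, -0.6], "xyz": [-398, 271, -21]}, {"grip": 0, "rotation": [0, 0, -0.6], "xyz": [-398, 271, -21]}, {"grip": 0, "rotation": [0, 0, -0.6], "xyz": [-398, 271, -21]}, {"grip": 0, "rotation": [0, 0, -0.6], "xyz": [-398, 271, -21]}]'

```text
time: 1.45
ee_pos: [0.5697, 0.1123, 0.2618]
eef_rot: [0.651, 0.759, -0.0, 0.002]
ft_force: [0.6, 1.0, 1.0]
width: 0.0873
```

```bash
python3 - <<'E'
from h import *
print(togo([.69,-.02,.27],98.7))
E
```

```text
(array([-149.1,   98.8,   -7.6]), array([0.1 , 0.18, 0.05]))
```

>>> apply_moves --increments '[{"grip": 0, "rotation": [0, 0, 0], "xyz": [-149, 99, -8]}, {"grip": 0, "rotation": [0, 0, 0], "xyz": [-149, 99, -8]}, {"grip": 0, "rotation": [0, 0, 0], "xyz": [-149, 99, -8]}, {"grip": 0, "rotation": [0, 0, 0], "xyz": [-149, 99, -8]}, {"grip": 0, "rotation": [0, 0, 0], "xyz": [-149, 99, -8]}]'

```text
time: 2.08
ee_pos: [0.69, -0.019, 0.2698]
eef_rot: [0.651, 0.759, -0.001, 0.001]
ft_force: [0.1, 1.0, 0.4]
width: 0.0869
```

```bash
python3 - <<'E'
from h import *
print(pose()[0],r.read_state()['joint_vel'].round(3)); c=cam('wrist')
cv2.imwrite('pics/w2.png',cv2.resize(c['img'],(800,600),interpolation=cv2.INTER_CUBIC))
E
```

```text
[ 0.69001726 -0.01902003  0.2697688 ] [-0.025 -0.024 -0.01   0.011  0.    -0.     0.002]
```

View pics/w2.png

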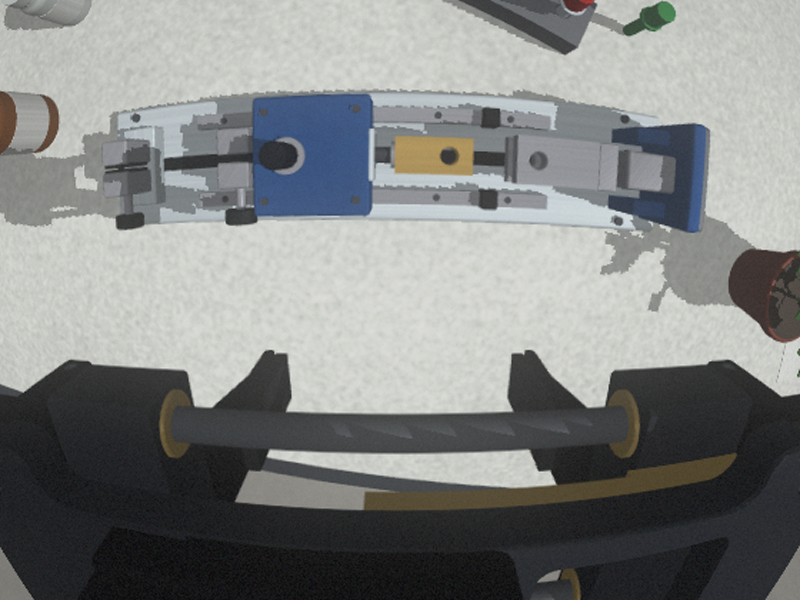

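Excellent overhead view: knob top around (273,155), eye (450,155), fork bore (539,159) in the 800×600 picture. I'll enlarge it to read the centres.

```bash
python3 - <<'E'
from h import *
c=load('wrist'); i=c['img'][60:160,170:430]; cv2.imwrite('pics/w2c.png',cv2.resize(i,None,fx=3,fy=3,interpolation=cv2.INTER_CUBIC))
a=c['img'][88:132,295:345]; b=c['img'][88:132,355:405]
cv2.imwrite('pics/w2d.png',cv2.resize(np.hstack([a,b]),None,fx=8,fy=8,interpolation=cv2.INTER_CUBIC))
E
```

```text
(no output)
```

View pics/w2c.png

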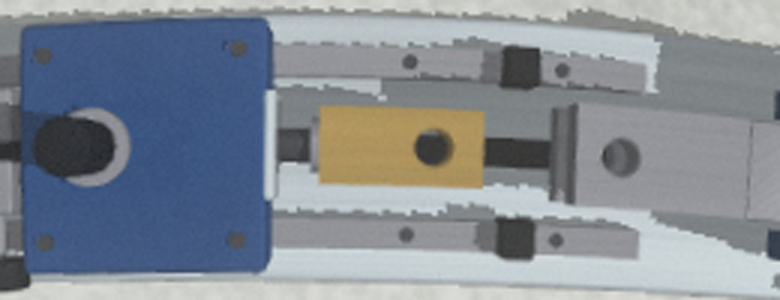

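View pics/w2d.png

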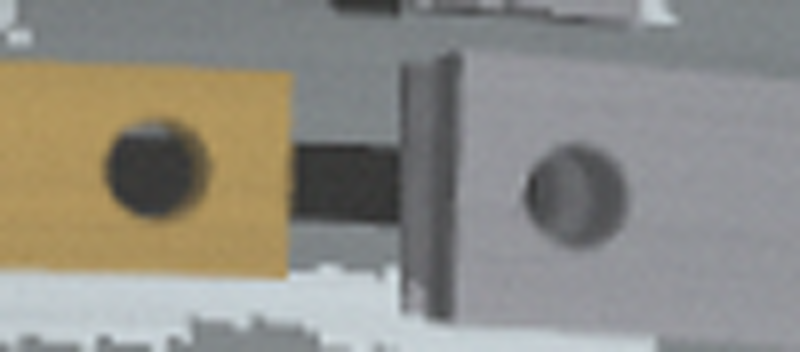

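```bash
python3 - <<'E'
from h import *
c=load('wrist')
eye=fray(c,314.1,108.5,.077); bore=fray(c,376.6,111.9,.092); fl=fray(c,199.6,108.5,.0845); kt=fray(c,192.2,108.2,.122)
print(eye,bore,fl,kt)
for k in (fl,kt):
  d=bore-k; e=eye-k; print('knob-bore',np.hypot(*d[:2]),np.degrees(np.arctan2(d[1],d[0])),'knob-eye',np.hypot(*e[:2]),np.degrees(np.arctan2(e[1],e[0])))
d=bore-eye; print('eye-bore',np.hypot(*d[:2]))
# red/black pins, edges of tab
for n,u,v,h in [('tabfar',295+290/8-.5,88+175/8-.5,.077)]: print(n,fray(c,u,v,h))
# directional lines: blue block edges z~.08 crop3 corners
f=lambda a,b:fray(c,170+a/3-.5,60+b/3-.5,.08)
q=[f(23,29),f(268,19),f(271,270),f(28,275)]
for a,b in [(0,1),(3,2),(0,3),(1,2)]:
  d=q[b]-q[a]; print(np.hypot(*d[:2]),np.degrees(np.arctan2(d[1],d[0])))
g=lambda a,b:fray(c,295+a/8-.5+(60-50 if a>400 else 0),88+b/8-.5,.092)
for (a,b) in [((470,52),(800,78)),((452,318),(760,332))]:
  d=g(*b)-g(*a); print('earedge',np.degrees(np.arctan2(d[1],d[0])))
E
```

```text
[0.59844009 0.00367879 0.077     ] [0.58972988 0.06715996 0.092     ] [ 0.61518724 -0.11540249  0.0845    ] [ 0.6150479  -0.11330199  0.122     ]
knob-bore 0.18432885090127057 97.9384018005845 knob-eye 0.12025314258869539 98.00536409012655
knob-bore 0.1822293027238644 97.98622361337733 knob-eye 0.11815381120960097 98.08030983959254
eye-bore 0.06407594456746882
tabfar [0.59617257 0.02133531 0.077     ]
0.08808638832914303 97.96241393554115
0.0892966828252166 98.64730005082448
0.09028428629185765 8.36865571677025
0.08923368888377038 9.14653743131161
earedge 98.69798163110464
earedge 99.25413093789946
```

```bash
python3 - <<'E'
from h import *
print(togo([.6155,-.1143,.16],98.2),togo([.6155,-.1143,.100],98.2))
E
```

```text
(array([-83.2, -88.4, 110.3]), array([0.08, 0.13, 0.64])) (array([-83.1, -88.5, 170.3]), array([0.08, 0.13, 0.64]))
```

>>> apply_moves --increments '[{"grip": 0, "rotation": [0, 0, 0.6], "xyz": [-83, -88, 90]}, {"grip": 0, "rotation": [0, 0, 0.6], "xyz": [-83, -88, 90]}, {"grip": 0, "rotation": [0, 0, 0.6], "xyz": [-83, -88, 110]}, {"grip": 0, "rotation": [0, 0, 0.6], "xyz": [-83, -88, 140]}, {"grip": 0, "rotation": [0, 0, 0.6], "xyz": [-83, -88, 168]}]'

```text
time: 2.75
ee_pos: [0.6156, -0.1122, 0.1019]
eef_rot: [0.654, 0.757, 0.001, 0.001]
ft_force: [0.2, 0.9, -0.2]
width: 0.0871
```

```bash
python3 - <<'E'
from h import *
print(togo([.6155,-.1143,.100],98.2))
c=cam('wrist')
cv2.imwrite('pics/w3.png',c['img'])
E
```

```text
(array([-2.1, -0.4,  1.9]), array([0.14, 0.06, 0.15]))
```

View pics/w3.png

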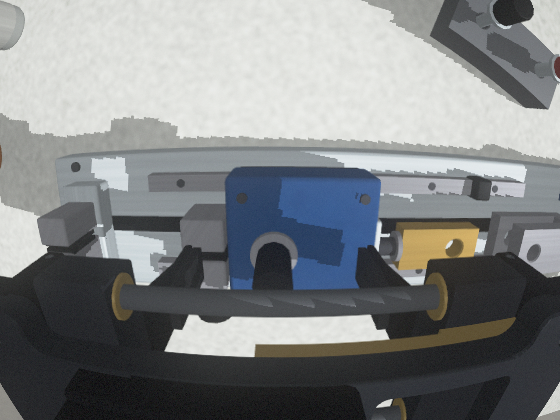

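Knob at (272,270), centred between the fingers. Closing gently.

>>> apply_moves --increments '[{"grip": 150, "rotation": [0, 0, 0], "xyz": [-1, 0, 2]}, {"grip": 230, "rotation": [0, 0, 0], "xyz": [-1, 0, 2]}, {"grip": 230, "rotation": [0, 0, 0], "xyz": [-1, 0, 2]}, {"grip": 230, "rotation": [0, 0, 0], "xyz": [-1, 0, 2]}, {"grip": 230, "rotation": [0, 0, 0], "xyz": [-1, 0, 2]}]' --squeeze 15

```text
time: 3.42
ee_pos: [0.6141, -0.1126, 0.0964]
eef_rot: [0.654, 0.757, -0.001, -0.001]
ft_force: [0.4, 0.1, -0.9]
width: 0.0449
```

>>> apply_moves --increments '[{"grip": 240, "rotation": [0, 0, 0], "xyz": [0, 0, -3]}, {"grip": 240, "rotation": [0, 0, 0], "xyz": [0, 0, -3]}, {"grip": 240, "rotation": [0, 0, 0], "xyz": [0, 0, -3]}, {"grip": 240, "rotation": [0, 0, 0], "xyz": [0, 0, -3]}, {"grip": 240, "rotation": [0, 0, 0], "xyz": [0, 0, -3]}]'

```text
time: 4.05
ee_pos: [0.6144, -0.1135, 0.0997]
eef_rot: [0.654, 0.757, -0.001, 0.0]
ft_force: [2.3, -4.8, 1.7]
width: 0.0195
```

```bash
python3 - <<'E'
from h import *
print(pose()[0], r.read_state()['width'])
E
```

```text
[ 0.61442818 -0.11351448  0.0997323 ] 0.019484037142346023
```

>>> apply_moves --increments '[{"grip": 240, "rotation": [0, 0, 0], "xyz": [8, 0, 0]}, {"grip": 240, "rotation": [0, 0, 0], "xyz": [16, 0, 0]}, {"grip": 240, "rotation": [0, 0, 0], "xyz": [24, 0, 0]}, {"grip": 240, "rotation": [0, 0, 0], "xyz": [32, 0, 0]}, {"grip": 240, "rotation": [0, 0, 0], "xyz": [40, 0, 0]}]'

```text
time: 4.68
ee_pos: [0.609, -0.0745, 0.0997]
eef_rot: [0.654, 0.756, -0.001, 0.001]
ft_force: [2.9, -4.4, -1.5]
width: 0.0194
```

>>> apply_moves --increments '[{"grip": 240, "rotation": [0, 0, 0], "xyz": [6, 0, 0]}, {"grip": 240, "rotation": [0, 0, 0], "xyz": [12, 0, 0]}, {"grip": 240, "rotation": [0, 0, 0], "xyz": [18, 0, 0]}, {"grip": 240, "rotation": [0, 0, 0], "xyz": [24, 0, 0]}, {"grip": 240, "rotation": [0, 0, 0], "xyz": [24.6, 0, 0]}]'

```text
time: 5.3
ee_pos: [0.6055, -0.0499, 0.0997]
eef_rot: [0.654, 0.757, -0.001, 0.001]
ft_force: [2.7, -4.3, 0.4]
width: 0.0197
```

```bash
python3 - <<'E'
from h import *
p=pose()[0]; print(p, np.hypot(*(p[:2]-[.6144,-.1135])), r.read_state()['ft_force'])
c=cam('wrist'); cv2.imwrite('pics/w4.png',cv2.resize(c['img'][190:330,330:560],None,fx=3.4,fy=3.4,interpolation=cv2.INTER_CUBIC))
E
```

```text
[ 0.60552983 -0.04988116  0.0997365 ] 0.06423423436716043 [ 2.71521698 -4.28747347  0.38994209]
```

View pics/w4.png

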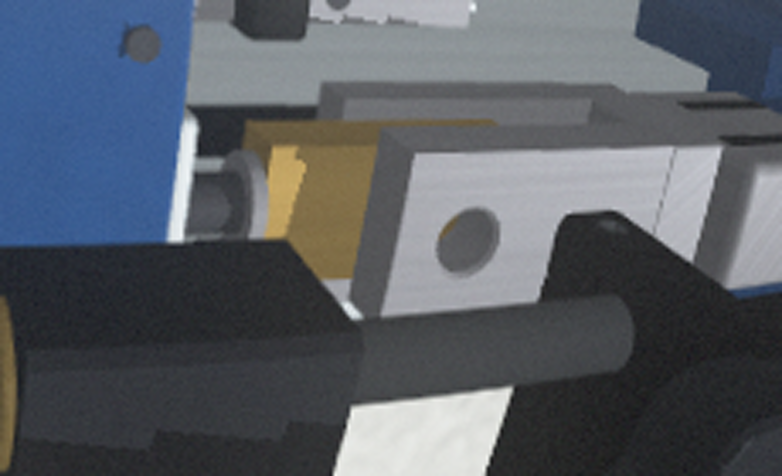

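>>> apply_moves --increments '[{"grip": 110, "rotation": [0, 0, 0], "xyz": [0, 0, 0]}, {"grip": 110, "rotation": [0, 0, 0], "xyz": [0, 0, 0]}, {"grip": 110, "rotation": [0, 0, 0], "xyz": [0, 0, 0]}, {"grip": 110, "rotation": [0, 0, 0], "xyz": [0, 0, -40]}, {"grip": 110, "rotation": [0, 0, 0], "xyz": [0, 0, -90]}]'

```text
time: 5.98
ee_pos: [0.6046, -0.0495, 0.1898]
eef_rot: [0.654, 0.757, -0.002, -0.0]
ft_force: [-0.7, 0.4, 0.6]
width: 0.0485
```

```bash
python3 - <<'E'
from h import *
print(togo([.675,.075,.23],98.2), r.read_state()['ft_force'])
E
```

```text
(array([112.9,  87.6, -40.7]), array([-0.16,  0.11,  0.13])) [-0.70597156  0.43015202  0.56015208]
```

>>> apply_moves --increments '[{"grip": 110, "rotation": [0, 0, 0], "xyz": [113, 88, -41]}, {"grip": 110, "rotation": [0, 0, 0], "xyz": [113, 88, -41]}, {"grip": 110, "rotation": [0, 0, 0], "xyz": [113, 88, -41]}, {"grip": 110, "rotation": [0, 0, 0], "xyz": [113, 88, -41]}, {"grip": 110, "rotation": [0, 0, 0], "xyz": [113, 88, -41]}]'

```text
time: 6.6
ee_pos: [0.675, 0.0736, 0.2299]
eef_rot: [0.654, 0.756, -0.002, -0.0]
ft_force: [0.6, -0.4, 0.4]
width: 0.0494
```

```bash
python3 - <<'E'
from h import *
print(pose()[0]); c=cam('wrist'); print(r.read_state()['joint_vel'].round(3))
print(fproj(c,[.5897,.0672,.092]))
cv2.imwrite('pics/w5.png',c['img'])
u,v=map(int,fproj(c,[.5897,.0672,.092])); cv2.imwrite('pics/w5c.png',cv2.resize(c['img'][v-30:v+30,u-40:u+40],None,fx=10,fy=10,interpolation=cv2.INTER_CUBIC)); print(u,v)
E
```

```text
[0.6749806  0.07364492 0.22994501]
[ 0.005 -0.006  0.003 -0.     0.001  0.003 -0.001]
(286.0487040305655, 109.68607607237857)
286 109
```

View pics/w5.png

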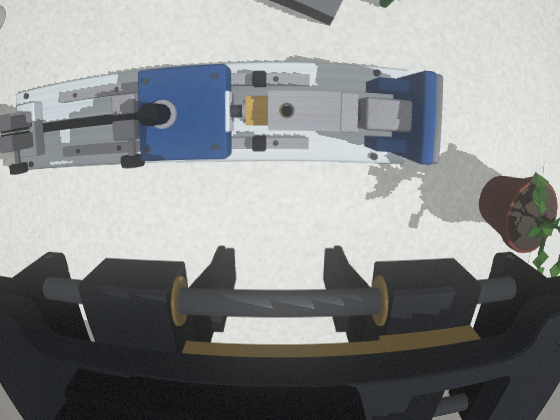

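View pics/w5c.png

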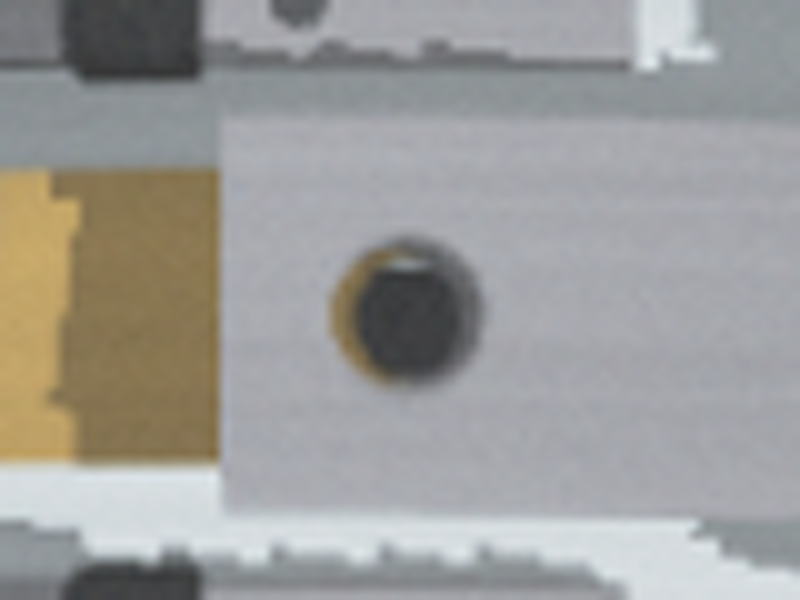

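```bash
python3 - <<'E'
from h import *
c=load('wrist'); i=c['img']
for v in (108,109,110,111): print(v,[tuple(int(k) for k in x) for x in i[v,276:298]])
print(togo([.6055,-.0499,.100],98.2))
E
```

```text
108 [(175, 170, 168), (177, 171, 169), (168, 166, 165), (119, 137, 145), (81, 115, 132), (71, 96, 106), (69, 71, 72), (61, 60, 58), (63, 64, 61), (62, 60, 59), (65, 64, 61), (64, 64, 63), (64, 63, 62), (66, 65, 64), (63, 62, 62), (83, 79, 78), (98, 97, 96), (109, 104, 104), (159, 153, 151), (175, 166, 164), (175, 170, 168), (175, 169, 167)]
109 [(176, 171, 169), (179, 172, 171), (168, 168, 168), (99, 126, 142), (82, 113, 130), (70, 87, 96), (62, 62, 60), (66, 65, 65), (62, 61, 59), (65, 63, 61), (61, 58, 58), (65, 64, 63), (69, 67, 65), (62, 59, 58), (67, 66, 64), (75, 75, 74), (95, 92, 92), (106, 104, 103), (146, 140, 139), (173, 167, 165), (178, 172, 169), (175, 169, 168)]
110 [(178, 170, 169), (178, 172, 170), (170, 168, 171), (99, 128, 144), (80, 110, 126), (69, 83, 90), (64, 63, 61), (65, 64, 62), (59, 61, 58), (61, 58, 56), (63, 62, 61), (69, 65, 65), (65, 64, 63), (64, 62, 62), (68, 65, 63), (70, 69, 68), (99, 97, 95), (107, 104, 103), (147, 142, 139), (173, 166, 163), (176, 170, 168), (177, 171, 170)]
111 [(175, 168, 166), (178, 174, 172), (169, 168, 169), (100, 130, 144), (79, 109, 126), (70, 86, 94), (65, 65, 64), (66, 65, 64), (63, 63, 62), (62, 59, 59), (66, 64, 62), (63, 64, 62), (65, 63, 63), (66, 66, 62), (65, 64, 62), (69, 67, 65), (99, 95, 95), (113, 109, 109), (151, 147, 146), (173, 168, 166), (175, 170, 167), (177, 171, 170)]
(array([-111.8,  -85.9,  130.6]), array([-0.2 ,  0.14,  0.01]))
```

>>> apply_moves --increments '[{"grip": 110, "rotation": [0, 0, 0], "xyz": [-56, -43, 20]}, {"grip": 110, "rotation": [0, 0, 0], "xyz": [-112, -86, 50]}, {"grip": 110, "rotation": [0, 0, 0], "xyz": [-112, -86, 70]}, {"grip": 110, "rotation": [0, 0, 0], "xyz": [-112, -86, 100]}, {"grip": 110, "rotation": [0, 0, 0], "xyz": [-112, -86, 126]}]'

```text
time: 7.28
ee_pos: [0.6043, -0.0519, 0.1038]
eef_rot: [0.656, 0.755, -0.002, -0.0]
ft_force: [-0.5, 0.6, -0.3]
width: 0.0495
```

```bash
python3 - <<'E'
from h import *
print(togo([.6055,-.0499,.0995],98.2))
E
```

```text
(array([1.8, 1.5, 4.3]), array([-0.22,  0.13, -0.14]))
```

>>> apply_moves --increments '[{"grip": 240, "rotation": [0, 0, 0], "xyz": [1.8, 1.5, 4]}, {"grip": 240, "rotation": [0, 0, 0], "xyz": [1.8, 1.5, 4]}, {"grip": 240, "rotation": [0, 0, 0], "xyz": [1.8, 1.5, 4]}, {"grip": 240, "rotation": [0, 0, 0], "xyz": [1.8, 1.5, 4]}, {"grip": 240, "rotation": [0, 0, 0], "xyz": [1.8, 1.5, 4]}]'

```text
time: 7.9
ee_pos: [0.606, -0.0499, 0.1007]
eef_rot: [0.656, 0.755, -0.002, 0.0]
ft_force: [-0.8, -0.0, 6.5]
width: 0.0195
```

```bash
python3 - <<'E'
from h import *
print(r.read_state()['width'],r.read_state()['ft_force'],togo([.60583,-.05218,.0995],98.2))
E
```

```text
0.01954017870525541 [-0.8165936  -0.04542446  6.50566271] (array([-2.3, -0.5,  1.2]), array([-0.14,  0.13, -0.14]))
```

>>> apply_moves --increments '[{"grip": 240, "rotation": [0, 0, 0], "xyz": [-1, 0, 0]}, {"grip": 240, "rotation": [0, 0, 0], "xyz": [-2.3, 0, 0]}, {"grip": 240, "rotation": [0, 0, 0], "xyz": [-2.3, 0, 0]}, {"grip": 240, "rotation": [0, 0, 0], "xyz": [-2.3, 0, 0]}]'

```text
time: 8.4
ee_pos: [0.6062, -0.0511, 0.1008]
eef_rot: [0.655, 0.755, -0.001, -0.001]
ft_force: [-2.1, 3.4, 2.7]
width: 0.0198
```

>>> apply_moves --increments '[{"grip": 240, "rotation": [0, 0, 0], "xyz": [-1.3, 0, 0]}, {"grip": 240, "rotation": [0, 0, 0], "xyz": [-1.5, 0, 0]}, {"grip": 240, "rotation": [0, 0, 0], "xyz": [-1.5, 0, 0]}]'

```text
time: 8.78
ee_pos: [0.6063, -0.0516, 0.1008]
eef_rot: [0.655, 0.756, -0.001, -0.001]
ft_force: [-3.4, 4.7, 2.8]
width: 0.0195
```

>>> apply_moves --increments '[{"grip": 240, "rotation": [0, 0, 0], "xyz": [-1.2, 0, 0]}, {"grip": 240, "rotation": [0, 0, 0], "xyz": [-1.2, 0, 0]}, {"grip": 240, "rotation": [0, 0, 0], "xyz": [-1.2, 0, 0]}]'

```text
time: 9.15
ee_pos: [0.6063, -0.0517, 0.1008]
eef_rot: [0.655, 0.756, -0.001, -0.002]
ft_force: [-2.4, 4.7, 2.6]
width: 0.0197
```

>>> apply_moves --increments '[{"grip": 240, "rotation": [0, 0, 0], "xyz": [-1.5, 0, 0]}, {"grip": 240, "rotation": [0, 0, 0], "xyz": [-2.5, 0, 0]}, {"grip": 240, "rotation": [0, 0, 0], "xyz": [-2.5, 0, 0]}]'

```text
time: 9.52
ee_pos: [0.6066, -0.0532, 0.1008]
eef_rot: [0.654, 0.756, -0.001, -0.002]
ft_force: [-2.4, 4.7, 2.4]
width: 0.0199
```

>>> apply_moves --increments '[{"grip": 110, "rotation": [0, 0, 0], "xyz": [0, 0, 0]}, {"grip": 110, "rotation": [0, 0, 0], "xyz": [0, 0, 0]}, {"grip": 110, "rotation": [0, 0, 0], "xyz": [0, 0, 0]}, {"grip": 110, "rotation": [0, 0, 0], "xyz": [0, 0, -40]}, {"grip": 110, "rotation": [0, 0, 0], "xyz": [0, 0, -90]}]'

```text
time: 10.15
ee_pos: [0.6062, -0.0537, 0.1909]
eef_rot: [0.655, 0.756, -0.002, -0.003]
ft_force: [0.8, -0.4, 0.5]
width: 0.0486
```

>>> apply_moves --increments '[{"grip": 110, "rotation": [0, 0, 0], "xyz": [114, 86, -40]}, {"grip": 110, "rotation": [0, 0, 0], "xyz": [114, 86, -40]}, {"grip": 110, "rotation": [0, 0, 0], "xyz": [114, 86, -40]}, {"grip": 110, "rotation": [0, 0, 0], "xyz": [114, 86, -40]}, {"grip": 110, "rotation": [0, 0, 0], "xyz": [114, 86, -40]}]'

```text
time: 10.78
ee_pos: [0.6749, 0.0698, 0.2303]
eef_rot: [0.655, 0.755, -0.002, -0.003]
ft_force: [0.4, -0.1, 0.5]
width: 0.0495
```

```bash
python3 - <<'E'
from h import *
print(pose()[0]); c=cam('wrist'); i=c['img']
u,v=map(round,fproj(c,[.5897,.0672,.092])); print(u,v)
cv2.imwrite('pics/w6c.png',cv2.resize(i[v-30:v+30,u-40:u+40],None,fx=10,fy=10,interpolation=cv2.INTER_CUBIC))
cv2.imwrite('pics/w6.png',i)
for vv in (v-1,v,v+1): print(vv,u-10,[tuple(int(k) for k in x) for x in i[vv,u-10:u+12]])
print(togo([.4474,.0855,.20],98.2))
E
```

```text
[0.67489491 0.06975803 0.23029767]
290 111
110 280 [(179, 173, 170), (181, 176, 174), (154, 149, 147), (63, 63, 61), (63, 63, 62), (65, 66, 62), (67, 65, 64), (63, 62, 61), (64, 65, 62), (63, 61, 60), (62, 60, 59), (66, 66, 66), (67, 63, 63), (63, 63, 60), (72, 86, 93), (81, 107, 120), (95, 99, 99), (112, 109, 108), (171, 165, 163), (176, 168, 167), (176, 170, 169), (179, 171, 171)]
111 280 [(179, 172, 173), (172, 165, 165), (134, 129, 127), (64, 63, 62), (63, 60, 60), (65, 66, 63), (64, 62, 62), (66, 63, 63), (66, 64, 63), (66, 65, 63), (63, 62, 62), (64, 64, 60), (64, 62, 61), (66, 64, 61), (70, 80, 87), (75, 102, 115), (94, 97, 98), (114, 112, 108), (161, 157, 155), (179, 172, 170), (179, 174, 172), (178, 172, 170)]
112 280 [(179, 174, 172), (182, 176, 174), (152, 146, 146), (67, 66, 63), (66, 64, 62), (66, 65, 63), (61, 61, 58), (66, 64, 66), (66, 64, 65), (63, 62, 60), (63, 60, 58), (67, 64, 62), (66, 64, 64), (66, 63, 61), (69, 79, 84), (78, 103, 118), (98, 101, 103), (111, 108, 107), (170, 165, 163), (179, 173, 170), (177, 172, 169), (176, 169, 167)]
(array([  47.9, -222.7,   32. ]), array([-0.39, -0.08, -0.09]))
```

View pics/w6c.png

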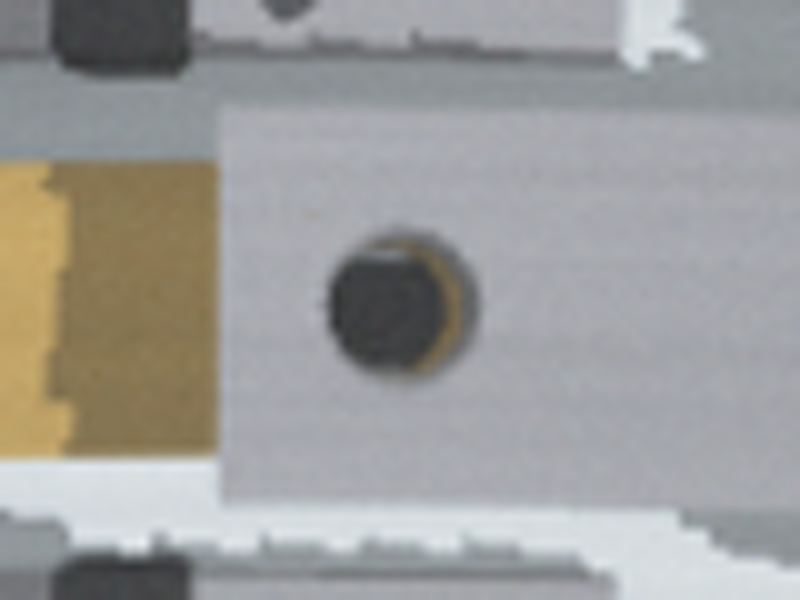

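Now only a thin brass sliver shows on the right of the bore, (294,111): the eye is about 1.4 mm short, which the chamfer can catch. On to the red pin.

>>> apply_moves --increments '[{"grip": 90, "rotation": [0, 0, 0], "xyz": [48, -223, 20]}, {"grip": 90, "rotation": [0, 0, 0], "xyz": [48, -223, 40]}, {"grip": 90, "rotation": [0, 0, 0], "xyz": [48, -223, 50]}, {"grip": 90, "rotation": [0, 0, 0], "xyz": [48, -223, 50]}, {"grip": 90, "rotation": [0, 0, 0], "xyz": [48, -223, 50]}]'

```text
time: 11.45
ee_pos: [0.4434, 0.0846, 0.1808]
eef_rot: [0.655, 0.755, -0.003, -0.004]
ft_force: [0.7, -0.7, 0.3]
width: 0.0564
```

```bash
python3 - <<'E'
from h import *
print(pose()[0]); c=cam('wrist'); i=c['img']
cv2.imwrite('pics/w7.png',cv2.resize(i,(800,600)))
print(fproj(c,[.4474,.0855,.086]))
E
```

```text
[0.44339792 0.08458048 0.18078913]
(279.168506656828, 221.8510597703922)
```

View pics/w7.png

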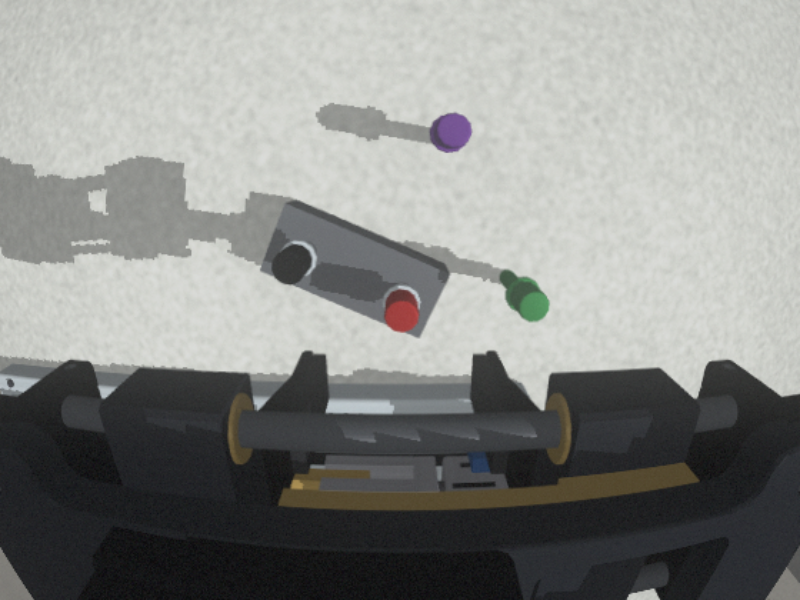

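Candidates: red (402,312), black (293,263), green (533,305) and purple (452,132). Only the red-knobbed one standing in the rack fits. I'll confirm it in a crop and measure it.

```bash
python3 - <<'E'
from h import *
c=load('wrist'); i=c['img']
cv2.imwrite('pics/w7c.png',cv2.resize(i[180:240,250:330],None,fx=8,fy=8,interpolation=cv2.INTER_CUBIC))
hsv=cv2.cvtColor(i,cv2.COLOR_BGR2HSV); m=((hsv[...,0]<6)|(hsv[...,0]>174))&(hsv[...,1]>150)&(hsv[...,2]>140); m[:180]=0;m[240:]=0
v,u=np.nonzero(m); print(u.min(),u.max(),v.min(),v.max(),u.mean(),v.mean())
P=fray(c,281.2,218.2,.086); print(P,togo([P[0],P[1],.064],98.2))
E
```

```text
271 291 211 230 281.13907284768214 220.56291390728478
[0.4440918 0.0866867 0.086    ] (array([  1.9,  -0.6, 117.9]), array([-0.38, -0.14, -0.13]))
```

View pics/w7c.png

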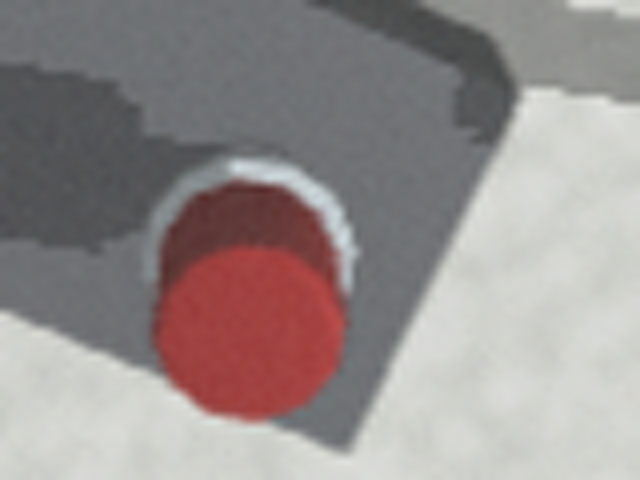

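```bash
python3 - <<'E'
from h import *
c=load('wrist'); P=fray(c,281,220.9,.086); print(P,togo([P[0],P[1],.071],98.2))
E
```

```text
[0.44638822 0.08685427 0.086     ] (array([  1.7,   1.7, 110.9]), array([-0.38, -0.14, -0.13]))
```

>>> apply_moves --increments '[{"grip": 90, "rotation": [-0.4, -0.1, 0], "xyz": [1.7, 2, 30]}, {"grip": 90, "rotation": [-0.4, -0.1, 0], "xyz": [1.7, 2, 65]}, {"grip": 90, "rotation": [-0.4, -0.1, 0], "xyz": [1.7, 2, 90]}, {"grip": 90, "rotation": [-0.4, -0.1, 0], "xyz": [1.7, 2, 104]}, {"grip": 90, "rotation": [-0.4, -0.1, 0], "xyz": [1.7, 2, 109]}]'

```text
time: 12.12
ee_pos: [0.4473, 0.0864, 0.0727]
eef_rot: [0.656, 0.755, 0.0, -0.0]
ft_force: [-0.5, -0.3, -0.1]
width: 0.0561
```

```bash
python3 - <<'E'
from h import *
print(pose()[0],togo([.4467,.0866,.071],98.2),r.read_state()['ft_force'])
c=cam('wrist'); cv2.imwrite('pics/w8.png',cv2.resize(c['img'][200:330,180:380],None,fx=4,fy=4,interpolation=cv2.INTER_CUBIC))
E
```

```text
[0.44726783 0.08638094 0.07267452] (array([ 0.3, -0.5,  1.7]), array([ 0.01, -0.02, -0.19])) [-0.53068541 -0.28032003 -0.09732644]
```

View pics/w8.png

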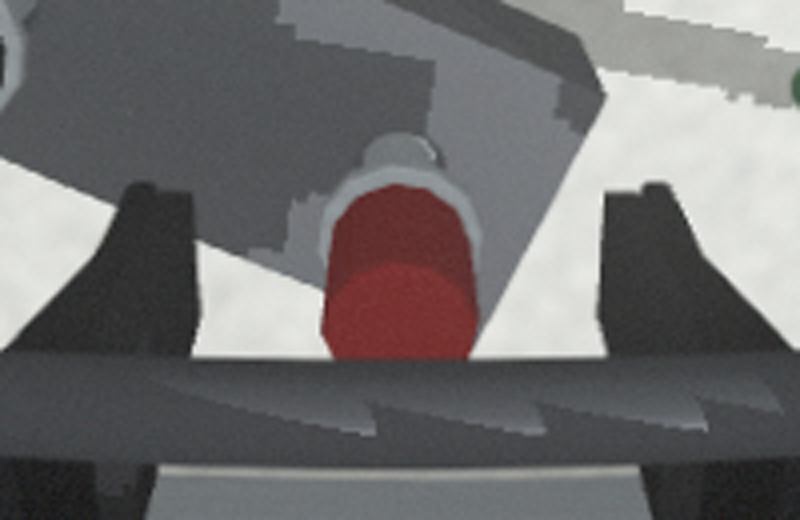

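>>> apply_moves --increments '[{"grip": 240, "rotation": [0, 0, 0], "xyz": [0, 0, 1]}, {"grip": 240, "rotation": [0, 0, 0], "xyz": [0, 0, 1]}, {"grip": 240, "rotation": [0, 0, 0], "xyz": [0, 0, 1]}, {"grip": 240, "rotation": [0, 0, 0], "xyz": [0, 0, 1]}, {"grip": 240, "rotation": [0, 0, 0], "xyz": [0, 0, 1]}]' --squeeze 20

```text
time: 12.8
ee_pos: [0.4472, 0.0866, 0.0718]
eef_rot: [0.656, 0.755, 0.0, -0.0]
ft_force: [-0.5, 0.4, 0.8]
width: 0.0193
```

```bash
python3 - <<'E'
from h import *
print(pose()[0],r.read_state()['width'],r.read_state()['ft_force'],togo([.4467,.0866,.18],98.2))
E
```

```text
[0.44722938 0.08657355 0.07175004] 0.0192729457278969 [-0.53470981  0.38872317  0.82037921] (array([   0.2,   -0.5, -108.3]), array([ 0.03, -0.03, -0.17]))
```

>>> apply_moves --increments '[{"grip": 240, "rotation": [0, 0, 0], "xyz": [0, 0, -15]}, {"grip": 240, "rotation": [0, 0, 0], "xyz": [0, 0, -50]}, {"grip": 240, "rotation": [0, 0, 0], "xyz": [0, 0, -100]}, {"grip": 240, "rotation": [0, 0, 0], "xyz": [0, 30, -112]}, {"grip": 240, "rotation": [0, 0, 0], "xyz": [0, 70, -112]}]'

```text
time: 13.42
ee_pos: [0.518, 0.0968, 0.1868]
eef_rot: [0.656, 0.755, 0.002, 0.001]
ft_force: [-0.4, -0.5, 0.6]
width: 0.0193
```

```bash
python3 - <<'E'
from h import *
print(pose()[0],r.read_state()['width'],togo([.5906,.0668,.174],98.2))
c=cam('wrist'); cv2.imwrite('pics/w9.png',cv2.resize(c['img'],(800,600)))
E
```

```text
[0.51798874 0.09682667 0.18683818] 0.019297554559898164 (array([-39.9,  67.6,  13. ]), array([ 0.26, -0.13, -0.14]))
```

View pics/w9.png

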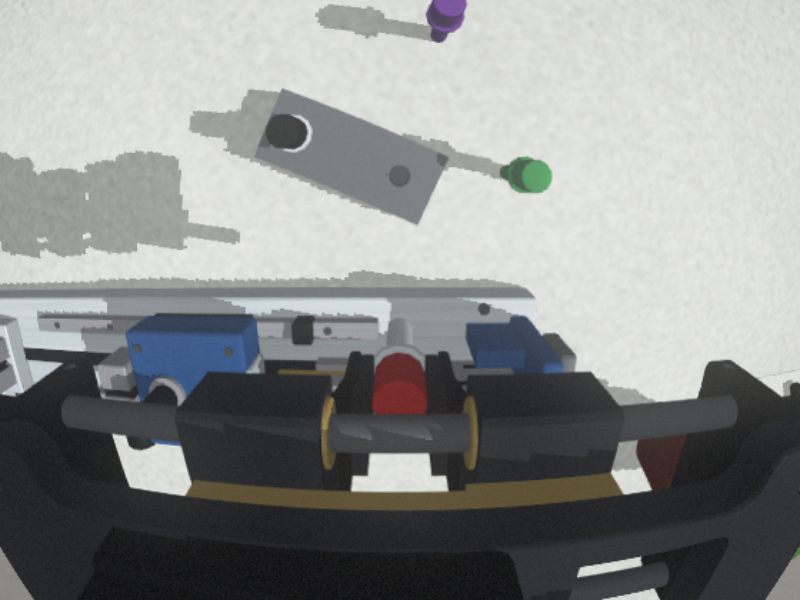

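The red pin is held upright, with its shank at (400,335); the black spare is still in the rack. Moving it over the bore.

>>> apply_moves --increments '[{"grip": 240, "rotation": [0.2, -0.1, 0], "xyz": [-20, 35, 6]}, {"grip": 240, "rotation": [0.2, -0.1, 0], "xyz": [-40, 67.6, 13]}, {"grip": 240, "rotation": [0.2, -0.1, 0], "xyz": [-40, 67.6, 16]}, {"grip": 240, "rotation": [0.2, -0.1, 0], "xyz": [-40, 67.6, 19]}, {"grip": 240, "rotation": [0.2, -0.1, 0], "xyz": [-40, 67.6, 19]}]'

```text
time: 14.1
ee_pos: [0.5933, 0.0682, 0.1671]
eef_rot: [0.655, 0.756, 0.0, 0.001]
ft_force: [0.2, -1.0, -0.8]
width: 0.0195
```

```bash
python3 - <<'E'
from h import *
print(pose()[0],r.read_state()['ft_force'],togo([.5906,.0668,.160],98.2))
c=cam('wrist'); cv2.imwrite('pics/w10.png',cv2.resize(c['img'][200:300,220:340],None,fx=6,fy=6,interpolation=cv2.INTER_CUBIC))
p,q=pose()
for z in (.0175,.06375): print(fproj(c,p+[-.0008,.0003,-z]))
print('bore',fproj(c,[.5898,.0671,.092]))
E
```

```text
[0.59333824 0.06817103 0.1671004 ] [ 0.20355422 -0.97600464 -0.79283736] (array([-1. , -2.9,  7.1]), array([ 0.08,  0.03, -0.04]))
(279.59218807140434, 256.1184754875545)
(279.5480058341228, 228.62172075628013)
bore (278.32081783011404, 219.37497098790064)
```

View pics/w10.png

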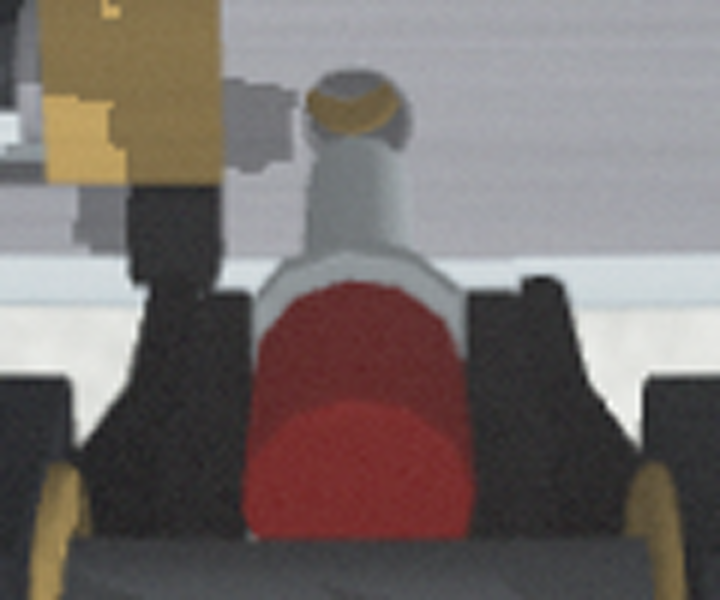

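>>> apply_moves --increments '[{"grip": 240, "rotation": [0, 0, 0], "xyz": [-0.3, -2.7, 2]}, {"grip": 240, "rotation": [0, 0, 0], "xyz": [-0.3, -2.7, 6]}, {"grip": 240, "rotation": [0, 0, 0], "xyz": [-0.3, -2.7, 9]}, {"grip": 240, "rotation": [0, 0, 0], "xyz": [-0.3, -2.7, 9]}]'

```text
time: 14.65
ee_pos: [0.5907, 0.0674, 0.1579]
eef_rot: [0.655, 0.756, 0.0, 0.001]
ft_force: [-0.4, 0.4, -0.7]
width: 0.0193
```

```bash
python3 - <<'E'
from h import *
print(pose()[0],r.read_state()['ft_force'],r.read_state()['torque'],togo([.5906,.0668,.160],98.2))
c=cam('wrist'); cv2.imwrite('pics/w11.png',cv2.resize(c['img'][200:260,240:320],None,fx=9,fy=9,interpolation=cv2.INTER_CUBIC))
E
```

```text
[0.59069789 0.06744474 0.15794081] [-0.35336673  0.35634346 -0.66919388] [ 0.03161332 -0.03215082  0.00825866] (array([-0.6, -0.2, -2.1]), array([ 0.07,  0.03, -0.04]))
```

View pics/w11.png

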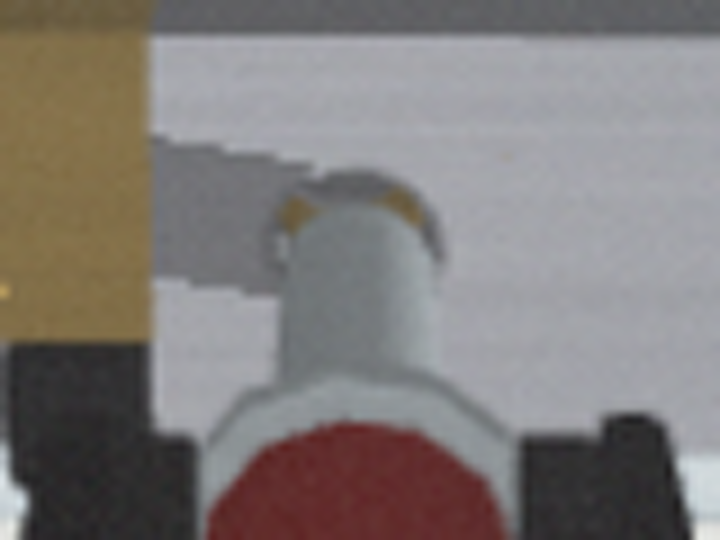

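>>> apply_moves --increments '[{"grip": 240, "rotation": [0, 0, 0], "xyz": [0, 0, 1.2]}, {"grip": 240, "rotation": [0, 0, 0], "xyz": [0, 0, 2.4]}, {"grip": 240, "rotation": [0, 0, 0], "xyz": [0, 0, 3.6]}, {"grip": 240, "rotation": [0, 0, 0], "xyz": [0, 0, 4.8]}, {"grip": 240, "rotation": [0, 0, 0], "xyz": [0, 0, 6]}]'

```text
time: 15.32
ee_pos: [0.5908, 0.0674, 0.152]
eef_rot: [0.655, 0.756, 0.0, 0.001]
ft_force: [-0.3, -0.1, -0.1]
width: 0.0196
```

>>> apply_moves --increments '[{"grip": 240, "rotation": [0, 0, 0], "xyz": [0, 0, 1.5]}, {"grip": 240, "rotation": [0, 0, 0], "xyz": [0, 0, 3]}, {"grip": 240, "rotation": [0, 0, 0], "xyz": [0, 0, 4.5]}, {"grip": 240, "rotation": [0, 0, 0], "xyz": [0, 0, 6]}, {"grip": 240, "rotation": [0, 0, 0], "xyz": [0, 0, 7.5]}]'

```text
time: 15.95
ee_pos: [0.5908, 0.0674, 0.1445]
eef_rot: [0.655, 0.756, 0.0, 0.001]
ft_force: [-0.6, -0.9, 0.3]
width: 0.0193
```

>>> apply_moves --increments '[{"grip": 240, "rotation": [0, 0, 0], "xyz": [0, 0, 1.2]}, {"grip": 240, "rotation": [0, 0, 0], "xyz": [0, 0, 2.4]}, {"grip": 240, "rotation": [0, 0, 0], "xyz": [0, 0, 3.6]}, {"grip": 240, "rotation": [0, 0, 0], "xyz": [0, 0, 4.8]}]'

```text
time: 16.45
ee_pos: [0.5909, 0.0673, 0.1396]
eef_rot: [0.655, 0.756, 0.0, 0.001]
ft_force: [0.0, -1.0, -0.4]
width: 0.0192
```

>>> apply_moves --increments '[{"grip": 240, "rotation": [0, 0, 0], "xyz": [0, 0, 0.8]}, {"grip": 240, "rotation": [0, 0, 0], "xyz": [0, 0, 1.6]}, {"grip": 240, "rotation": [0, 0, 0], "xyz": [0, 0, 2.4]}]'

```text
time: 16.82
ee_pos: [0.5909, 0.0672, 0.1372]
eef_rot: [0.655, 0.756, 0.0, 0.001]
ft_force: [-0.5, -1.9, 0.6]
width: 0.0198
```

>>> apply_moves --increments '[{"grip": 240, "rotation": [0, 0, 0], "xyz": [0, 0, 1.2]}, {"grip": 240, "rotation": [0, 0, 0], "xyz": [0, 0, 2.4]}, {"grip": 240, "rotation": [0, 0, 0], "xyz": [0, 0, 3.6]}, {"grip": 240, "rotation": [0, 0, 0], "xyz": [0, 0, 4.8]}, {"grip": 240, "rotation": [0, 0, 0], "xyz": [0, 0, 6]}]'

```text
time: 17.45
ee_pos: [0.5909, 0.067, 0.1311]
eef_rot: [0.655, 0.755, 0.0, 0.001]
ft_force: [-0.2, -2.3, 1.3]
width: 0.019
```

>>> apply_moves --increments '[{"grip": 240, "rotation": [0, 0, 0], "xyz": [0, 0, 1.2]}, {"grip": 240, "rotation": [0, 0, 0], "xyz": [0, 0, 2.4]}, {"grip": 240, "rotation": [0, 0, 0], "xyz": [0, 0, 3.6]}, {"grip": 240, "rotation": [0, 0, 0], "xyz": [0, 0, 4.8]}]'

```text
time: 17.95
ee_pos: [0.5909, 0.0669, 0.1263]
eef_rot: [0.655, 0.755, 0.0, 0.001]
ft_force: [-0.4, -2.8, 0.9]
width: 0.0188
```

>>> apply_moves --increments '[{"grip": 240, "rotation": [0, 0, 0], "xyz": [-0.3, 0, 0.8]}, {"grip": 240, "rotation": [0, 0, 0], "xyz": [-0.3, 0, 1.6]}, {"grip": 240, "rotation": [0, 0, 0], "xyz": [-0.3, 0, 2.4]}]'

```text
time: 18.32
ee_pos: [0.591, 0.0667, 0.1238]
eef_rot: [0.655, 0.755, 0.0, 0.001]
ft_force: [-0.5, -1.3, 0.9]
width: 0.0195
```

>>> apply_moves --increments '[{"grip": 240, "rotation": [0, 0, 0], "xyz": [0, 0, 1.2]}, {"grip": 240, "rotation": [0, 0, 0], "xyz": [0, 0, 2.4]}, {"grip": 240, "rotation": [0, 0, 0], "xyz": [0, 0, 3.6]}, {"grip": 240, "rotation": [0, 0, 0], "xyz": [0, 0, 4.8]}]'

```text
time: 18.82
ee_pos: [0.5909, 0.0668, 0.1189]
eef_rot: [0.655, 0.756, 0.0, 0.001]
ft_force: [-0.5, -0.9, 0.5]
width: 0.0192
```

>>> apply_moves --increments '[{"grip": 240, "rotation": [0, 0, 0], "xyz": [0, 0, 1.3]}, {"grip": 240, "rotation": [0, 0, 0], "xyz": [0, 0, 2.6]}, {"grip": 240, "rotation": [0, 0, 0], "xyz": [0, 0, 3.9]}, {"grip": 240, "rotation": [0, 0, 0], "xyz": [0, 0, 5.2]}, {"grip": 240, "rotation": [0, 0, 0], "xyz": [0, 0, 6.5]}]'

```text
time: 19.45
ee_pos: [0.591, 0.0667, 0.1123]
eef_rot: [0.655, 0.755, 0.0, 0.001]
ft_force: [-0.8, -0.8, 0.8]
width: 0.0196
```

>>> apply_moves --increments '[{"grip": 240, "rotation": [0, 0, 0], "xyz": [0, 0, 0.9]}, {"grip": 240, "rotation": [0, 0, 0], "xyz": [0, 0, 1.8]}, {"grip": 240, "rotation": [0, 0, 0], "xyz": [0, 0, 2.7]}, {"grip": 240, "rotation": [0, 0, 0], "xyz": [0, 0, 3.4]}]'

```text
time: 19.95
ee_pos: [0.591, 0.0667, 0.1089]
eef_rot: [0.655, 0.755, 0.0, 0.001]
ft_force: [-0.3, -1.2, 0.3]
width: 0.0194
```

>>> apply_moves --increments '[{"grip": 240, "rotation": [0, 0, 0], "xyz": [0, 0, 0.7]}, {"grip": 240, "rotation": [0, 0, 0], "xyz": [0, 0, 1.4]}]'

```text
time: 20.2
ee_pos: [0.591, 0.0667, 0.1078]
eef_rot: [0.655, 0.755, 0.0, 0.001]
ft_force: [-3.5, -1.8, 8.5]
width: 0.0194
```

Contact (8.5 N) at exactly the predicted home height. Letting go.

>>> apply_moves --increments '[{"grip": 130, "rotation": [0, 0, 0], "xyz": [0, 0, -0.4]}, {"grip": 110, "rotation": [0, 0, 0], "xyz": [0, 0, -0.4]}, {"grip": 110, "rotation": [0, 0, 0], "xyz": [0, 0, -0.4]}, {"grip": 110, "rotation": [0, 0, 0], "xyz": [0, 0, -0.4]}]'

```text
time: 20.7
ee_pos: [0.591, 0.0668, 0.1081]
eef_rot: [0.655, 0.756, 0.0, 0.001]
ft_force: [1.4, 0.2, -0.8]
width: 0.0469
```

>>> apply_moves --increments '[{"grip": 110, "rotation": [0, 0, 0], "xyz": [0, 0, -20]}, {"grip": 110, "rotation": [0, 0, 0], "xyz": [0, 0, -60]}, {"grip": 110, "rotation": [0, 0, 0], "xyz": [0, 20, -110]}, {"grip": 110, "rotation": [0, 0, 0], "xyz": [0, 60, -130]}, {"grip": 110, "rotation": [0, 0, 0], "xyz": [0, 60, -130]}]'

```text
time: 21.32
ee_pos: [0.6523, 0.076, 0.2392]
eef_rot: [0.655, 0.756, 0.001, 0.002]
ft_force: [-0.3, -0.2, -1.2]
width: 0.0495
```

```bash
python3 - <<'E'
from h import *
st=r.read_state(); print(st['time'],st['ee_pos'],st['ft_force'],st['width'])
w=cam('wrist'); cv2.imwrite('pics/w12.png',cv2.resize(w['img'],(800,600)))
s=cam('scene'); d=cam('side')
a=cv2.resize(s['img'][170:310,160:360],(800,560),interpolation=cv2.INTER_CUBIC); cv2.imwrite('pics/s12.png',a)
cv2.imwrite('pics/d12.png',cv2.resize(d['img'][130:270,190:390],(800,560),interpolation=cv2.INTER_CUBIC))
E
```

```text
21.325 [0.65230702 0.0759782  0.23924945] [-0.34735327 -0.16069457 -1.23211515] 0.049517587655993796
```

View pics/w12.png

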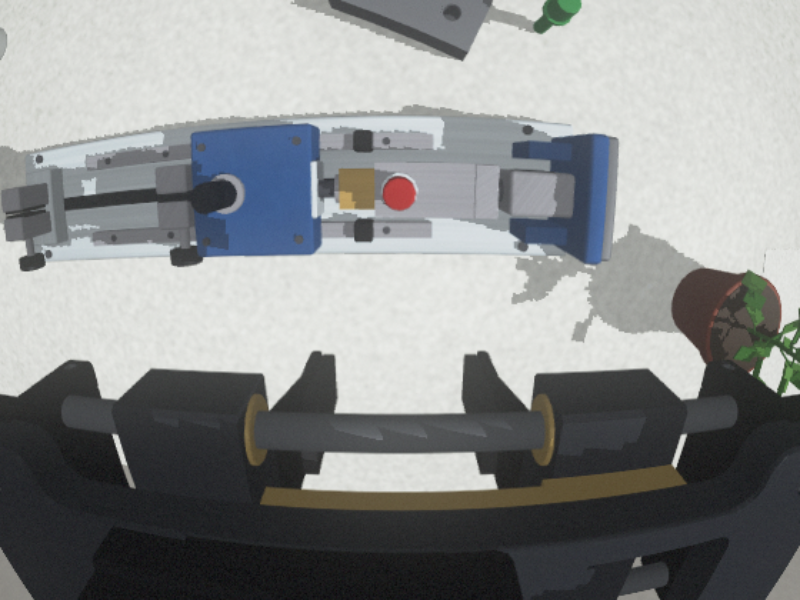

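View pics/s12.png

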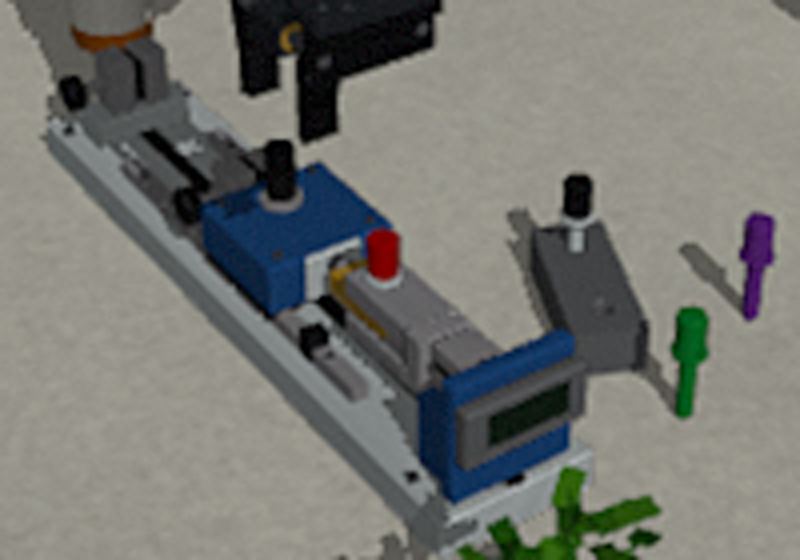

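View pics/d12.png

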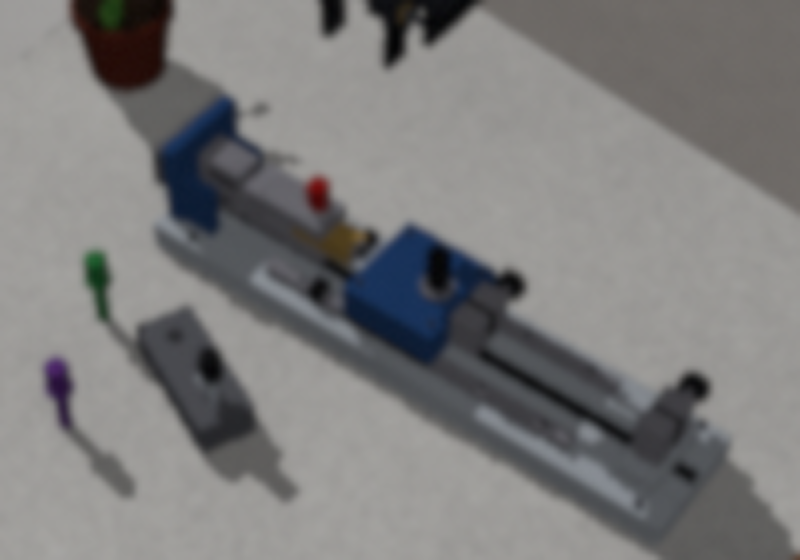

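The pin stands upright with its collar on the ear (scene crop (383,255), wrist (399,193)). I'll check the height of its top and hand in.

```bash
python3 - <<'E'
from h import *
for n in ('scene','side'):
    c=load(n); v,u=np.mgrid[0:420,0:560]; P=pts(c,u.ravel(),v.ravel()).reshape(420,560,3)
    hsv=cv2.cvtColor(c['img'],cv2.COLOR_BGR2HSV); m=((hsv[...,0]<6)|(hsv[...,0]>174))&(hsv[...,1]>150)&(np.hypot(P[...,0]-.59,P[...,1]-.067)<.03)
    q=P[m]; print(n,len(q),q[:,2].max(),q[:,2].min(),q.mean(0))
print(r.read_state()['joint_vel'].round(3)); r.close_job()
E
```

```text
scene 84 0.1221923703722452 0.09596018965703132 [0.59265583 0.07247156 0.11263366]
side 19 0.12587472124756302 0.10771668015119731 [0.58564097 0.06046448 0.11806336]
[-0.002 -0.01   0.     0.013  0.    -0.002  0.001]
the job is handed in; nothing more can be done
```

The clamp is coupled to the load cell and the job is handed in at about 21.4 s of the 67 s allowed.

**What I did:** I slid the carriage by its knob until the eye lay under the bore. The first position was about 2 mm too far forward, seen looking down through the bore. One correction back left the eye about 1.4 mm short. I then took the red-knobbed pin from the rack and lowered it at no more than about 12 mm/s through the upper ear, the eye and the lower ear. I felt for resistance as it went down: readings after each move stayed under 3 N until the collar touched at the predicted height with 8.5 N. I let go and withdrew.

**Last checks:**
- **Pin height:** the red knob measures 96 to 122 mm high in the scene camera, which is the fully home value. The side camera read its top at 126 mm from only 19 blurred pixels, so I trusted the scene camera.
- **Surroundings:** the spare pin was still in its rack hole, and the arm never went near the seedling or the bottles. I did not re-measure their positions, and the white bottle was not in the last views I looked at.
- **Robot:** it was clear of everything and nearly at rest (joint speeds under about 0.015 rad/s).

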